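# Fasten the transport case: hasp over, pin in

## Robot

A 7-joint arm with a two-finger parallel gripper is mounted at the origin on the work surface. World frame = base frame: x ahead of the robot, y to its left, z up, the work surface at z = 0. Lengths are in m, angles in rad, forces in N, time in s.
With the tool pointing down it reaches from about 0.425 to 0.925 m from the base axis. Payload 6.8 kg.
Tool frame: the origin (TCP) lies at the very end of the fingers, on their centre line; the grasp point (between the pads) lies manip.grip_point_offset behind it (manip.grip_point_offset is the distance from the TCP to the grasp point, in m); x points along the fingers, y is the direction in which the jaws open and shut, and the axes are right-handed (so a half turn about x gives the same grasp; the last joint's range is limited). The gripper opens to 88 mm and grips with 3 to 60 N. Pads are 20 mm wide; open, the fingers measure 115 mm over their backs; the gripper's body (75 mm by 178 mm) begins 61 mm behind the grasp point.
Start: joints at [1.156, 0.477, 0.022, 1.555, -0.011, 1.109, -0.083], TCP at [0.204, -0.643, 0.223] pointing down, gripper open.
Joint ranges: [-2.96, 2.96], [-0.34, 2.1], [-1.41, 1.46], [0.24, 2.44], [-1.37, 4.51], [0.17, 1.92], [-2.96, 2.96]. Speed limits (rad/s): [2.39, 2.39, 3.14, 3.14, 3.14, 3.14, 3.14].

## Interface

Orientations are given as a rotation vector (axis times angle).
In Python, from bench import readout, cams, manip gives the robot as it stands.
- The arm moves only by the tool jog_arm, never from a script. Its argument "motion" is a list that holds one entry, the list of rows, each a list of 7 numbers: the turn, a rotation vector about the tool's x, y, z in rad, then the shift along the tool's x, y, z in m, then the finger opening in m, from 0 to 0.0878. A call has 1 to 20 rows; each row is the pose to reach, as a shift and turn from the pose commanded when the call began, along the tool's axes at that moment; what a row does not reach only later rows make up. A row lasts 1/10 s, in which the tool goes at most 50 mm and 8.59 degrees, less where a joint would pass 70% of its speed; a pose out of reach is approached as far as the arm can. A call with a gripper value outside its range is refused whole. The fingers move at their own pace and stop on an object; "squeeze" is the grip in N (left out, the last holds). Time passes only in rows, so rows that repeat a pose let the fingers close. It gives the time, the measured TCP pose, the force and the opening at its end, in the units of the state.
- readout.observe(): the state, without advancing time (a new reading comes with each control period).
- cams.camera(name): name is "scene" or "top"; returns the picture (420x560x3 uint8, red, green, blue); there is no depth.
- cams.camera_info(name): a dict with "camera_matrix" (3x3 intrinsics, pixels), "dist_coeffs" ([k1, k2, p1, p2, k3] as OpenCV has them; the pictures are not rectified), "extrinsics" (4x4, takes a point from camera to world coordinates). Camera axes: x right, y down, z forward; pixel columns grow to the right and rows downward; lengths in m; the calibration is good to about 2 mm. A picture is of the moment at which its call begins. camera_info takes no time and is no camera call.
- manip.finish_job(): hands the job in, once; it reports no verdict.
The state is a dict: "t": time; "qpos": joint angles; "qvel": joint speeds; "joint_efforts": joint torques, N m; "eef_pos": TCP position; "tool_rot": TCP orientation; "ft_force": force on the tool from outside, world axes, zero at the start; "moment": the same for the moment, N m; "gripper_width": opening from 0.0 (shut) to 1.0 (fully open).
Only numpy, scipy, OpenCV 4.12 (cv2) and the standard library are available. Lean on these libraries where they do the work, as an engineer would, in place of code of your own. Each camera call takes 0.05 s, during which the arm holds its last target. There are 200 camera calls.

## Task

Make the black transport case ready for shipping: tip its steel hasp over the front edge of the lid so that it hangs down over the staple, then take the slim retaining pin from its stand and drop it down through the staple's loop until its collar rests on the staple. Leave the plain thick dowel, on the case's other side, standing in its own block.

Things in the scene. Friction and masses are not known exactly. Their poses are not given: they have to be found in the camera images.
- hasp (a joint): Angle of the steel hasp strap: 0 shut, hanging on the case's front; 3.14 upright; 3.65 leaning back over the lid (start). Light hinge: pushed past upright, away from the robot, it falls shut in about 1 s. Strap 66 wide, 105 long, 3 thick, with a 46 wide slot 42 to 76 mm from the hinge (push on the solid end). Hinge: 8 mm barrel along y, 46.5 mm above and 31.5 behind (-x of) staple_eye.
- staple_eye (a point): Middle of the staple's loop, level with its top, 108 mm above the bench. Axes: x out of the case's front, away from the robot (yaw up to 0.25), y along the front, z up. Staple: level U of 7 mm square bar; clear of this point 12 mm in +-y, 12 in +x, 30 in -x to the shut hasp. Black case, fixed: 220 deep (x), 320 wide, 150 high, flat lid; its front face is 37 mm behind this point.
- pin: Slim steel retaining pin, upright, tip 5 mm above the bench in the loose hole, 30 mm deep, of a grey block (60 x 60 x 35, fixed), on either side of the case. Origin: centre of its lower tip, z up. Shank 10 mm across, 60 long, end tapered over 12; then a collar 34 across, 6 thick; then a round grip 20 across, 50 long (66 to 116 mm above the origin). 0.12 kg. Seated, the collar lies on the staple.
- dowel: Bystander to leave in place: a plain thick round steel dowel, 31 mm across and 110 long, without collar or separate grip (too thick for the loop), upright in a like grey block on the case's other side. Origin: centre of its lower end, z up.
There are look-alikes about, which are no part of the job. Leave any purple or yellow look-alike of the pin alone.

How it is judged:
By the outcome, as a careful person would: the job done as asked, in the order asked, and still so for the second after the job is handed in, with the robot touching nothing.
It also fails if it takes over 51 s, if anything falls off the work surface, if the arm or the gripper's body presses on something with over 40 N, if the wrist force passes 120 N, or if a joint passes its speed limit or range.

## Working session

There is one attempt and no reset: what is moved stays moved. The work goes in short steps, Python scripts to look and compute and a tool call to move; the robot and the scene stay as the last step left them, time stands still between calls to the robot, and variables do not carry over. Pictures are saved under pics/ and viewed, about 8 in all and at most 12, crops included, and the job is handed in when it is done.

Besides the shell and the picture viewer there is one more tool, called after "Emit:" by a JSON object that holds its "fn" and its "kwargs". jog_arm: Moves the arm, as the interface text tells. Its arguments: {"type":"object","properties":{"motion":{"type":"array"},"squeeze":{"type":"number"}},"required":["motion"]}

```bash
ls; mkdir -p pics; python3 - <<'E'
from bench import readout,cams,manip
import cv2,numpy as np
print(readout.observe()); print(manip.grip_point_offset)
for n in("scene","top"):
    cv2.imwrite(f"pics/{n}0.png",cams.camera(n)[:,:,::-1]); print(cams.camera_info(n))
E
```

```text
pics
{'t': 0.0, 'qpos': array([ 1.1559171 ,  0.47779705,  0.02235156,  1.55640564, -0.01150303,
        1.10927481, -0.08307723]), 'qvel': array([0.00061233, 0.00082435, 0.00044807, 0.00128079, 0.00030937,
       0.00026884, 0.00120118]), 'joint_efforts': array([ 6.71112412e-04, -5.82849455e+01,  1.53401725e+00, -2.72611159e+01,
       -5.44442714e-02,  1.69409282e-02,  2.04155494e-04]), 'eef_pos': array([ 0.20365086, -0.64294289,  0.22170333]), 'tool_rot': array([ 2.05638913,  0.31980512, -2.05721855]), 'ft_force': array([ 0.18980508, -0.09197579,  0.38595406]), 'moment': array([-0.03540534,  0.01302901, -0.00989732]), 'gripper_width': 1.000405410283945}
0.0187
{'camera_matrix': array([[400.49699383,   0.        , 277.55894182],
       [  0.        , 400.49699383, 211.62496343],
       [  0.        ,   0.        ,   1.        ]]), 'dist_coeffs': array([-0.02606157,  0.        ,  0.        ,  0.        ,  0.        ]), 'extrinsics': array([[-0.86131354,  0.32320881, -0.39201409,  0.96300924],
       [ 0.50792397,  0.56649548, -0.64891919,  0.6744727 ],
       [ 0.01233781, -0.75803624, -0.65209573,  0.7687173 ],
       [ 0.        ,  0.        ,  0.        ,  1.        ]])}
{'camera_matrix': array([[449.2845563 ,   0.        , 277.63230016],
       [  0.        , 449.2845563 , 203.05274929],
       [  0.        ,   0.        ,   1.        ]]), 'dist_coeffs': array([0.03549093, 0.        , 0.        , 0.        , 0.        ]), 'extrinsics': array([[-0.04240665, -0.9725488 ,  0.22880232,  0.32960948],
       [-0.99908214,  0.04266462, -0.0038212 ,  0.00929758],
       [-0.00604546, -0.22875436, -0.97346541,  1.16640131],
       [ 0.        ,  0.        ,  0.        ,  1.        ]])}
```

View pics/scene0.png

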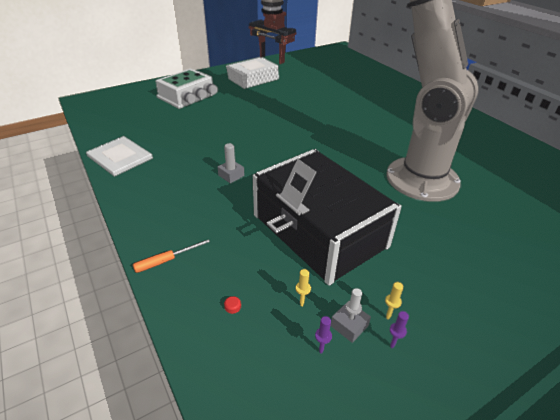

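View pics/top0.png

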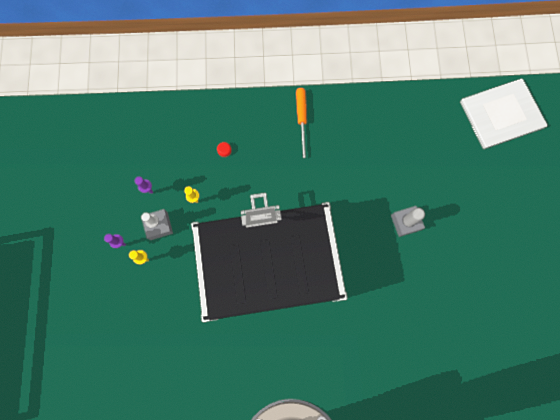

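The scene view shows the hasp leaning back at (298,185), with the staple at (280,224). There are three kinds of pin candidate:
- A grey, collared pin in a block at (353,303), top view (150,220).
- A plain grey dowel at (230,157), top view (415,215).
- Four free-standing purple and yellow look-alikes.

The grey collared one fits the description, so I'll check it in an enlarged crop.

```bash
cat > h.py <<'E'
import cv2,numpy as np
from bench import cams
def ray(n,uv):
    c=cams.camera_info(n); E=c["extrinsics"]
    p=cv2.undistortPoints(np.array([[uv]],float),c["camera_matrix"],c["dist_coeffs"])[0,0]
    d=E[:3,:3]@np.r_[p,1]; return E[:3,3],d/np.linalg.norm(d)
def plane(n,uv,z):
    o,d=ray(n,uv); return o+d*(z-o[2])/d[2]
def tri(a,b):
    (o,d),(p,e)=ray("scene",a),ray("top",b)
    s=np.linalg.lstsq(np.c_[d,-e],p-o,rcond=None)[0]
    x,y=o+s[0]*d,p+s[1]*e; return (x+y)/2,np.linalg.norm(x-y)
def proj(n,P):
    c=cams.camera_info(n); W=np.linalg.inv(c["extrinsics"])
    return cv2.projectPoints(np.atleast_2d(np.array(P,float)),cv2.Rodrigues(W[:3,:3])[0],W[:3,3],c["camera_matrix"],c["dist_coeffs"])[0][:,0]
E
python3 - <<'E'
import cv2,numpy as np
s=cv2.imread("pics/scene0.png");t=cv2.imread("pics/top0.png")
f=lambda i,x,y:cv2.resize(i[y:y+75,x:x+100],(400,300),interpolation=cv2.INTER_CUBIC)
cv2.imwrite("pics/crop1.png",np.vstack([np.hstack([f(s,300,275),f(s,235,155)]),np.hstack([f(t,110,185),f(t,210,170)])]))
E
```

```text
(no output)
```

View pics/crop1.png

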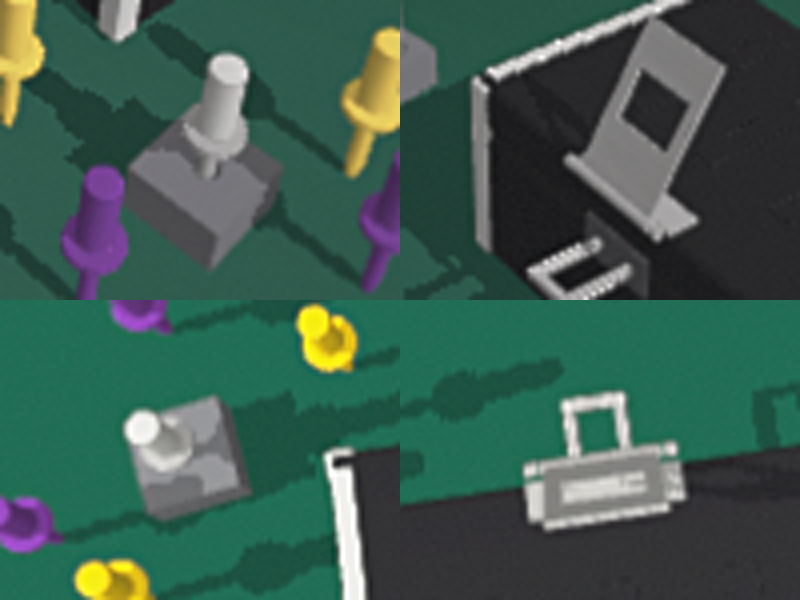

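```bash
python3 - <<'E'
from h import *
np.set_printoptions(precision=4,suppress=True)
print("pin top",tri((356.9,290.8),(145.4,216.4)),plane("top",(145.4,216.4),.121),plane("scene",(356.9,290.8),.121))
print("collar",tri((353.2,307.5),(151,219.8)),plane("top",(151,219.8),.069))
a,b=plane("top",(250.4,195.2),.108),plane("top",(265.8,193.3),.108);print("staple outer corners",a,b,np.linalg.norm(a-b))
print("scene staple",plane("scene",(267.4,222.8),.108),plane("scene",(278.5,228.5),.108))
t=cv2.imread("pics/top0.png");g=cv2.cvtColor(t,cv2.COLOR_BGR2HSV)
# lid front edge: dark/green transition per column
P=[]
for u in list(range(203,236,3))+list(range(285,320,3)):
    col=g[185:235,u,2].astype(int); 
    col1=t[185:235,u,1].astype(int); k=np.where(col1<60)[0]
    r=185+k[-1]
    while t[r,u,1].astype(int)<65 and t[r,u,1]-int(t[r,u,2])<12: r-=1
    P.append(plane("top",(u,r+.5),.15))
P=np.array(P);print(P[:,:2]); 
c=np.polyfit(P[:,1],P[:,0],1);print("front line x=c1+c0*y",c,"yaw",-np.arctan(c[0])) 
for uv in((194,226),(328,206),(344,298),(205,320)):print(plane("top",uv,.15))
E
```

```text
pin top (array([0.5573, 0.3203, 0.1186]), np.float64(0.0004334871035332928)) [0.5566 0.3198 0.121 ] [0.5589 0.3215 0.121 ]
collar (array([0.5593, 0.3221, 0.0656]), np.float64(1.486088865933149e-05)) [0.5586 0.3211 0.069 ]
staple outer corners [0.6009 0.0704 0.108 ] [0.604  0.0329 0.108 ] 0.03770080297985621
scene staple [0.6087 0.0408 0.108 ] [0.5955 0.0719 0.108 ]
[[ 0.5022  0.1789]
 [ 0.5019  0.172 ]
 [ 0.5016  0.1652]
 [ 0.5013  0.1584]
 [ 0.501   0.1515]
 [ 0.5007  0.1447]
 [ 0.5027  0.1378]
 [ 0.5024  0.1309]
 [ 0.5044  0.124 ]
 [ 0.5064  0.1171]
 [ 0.5015  0.1104]
 [ 0.4986 -0.0086]
 [ 0.4937 -0.0152]
 [ 0.5119 -0.023 ]
 [ 0.4954 -0.029 ]
 [ 0.4974 -0.036 ]
 [ 0.5018 -0.0431]
 [ 0.4922 -0.0495]
 [ 0.4988 -0.0567]
 [ 0.4916 -0.0632]
 [ 0.4959 -0.0703]
 [ 0.491  -0.0768]
 [ 0.4954 -0.084 ]]
front line x=c1+c0*y [0.0288 0.4983] yaw -0.02878349096756858
[0.5228 0.1994 0.15  ]
[ 0.5564 -0.111   0.15  ]
[ 0.347  -0.1319  0.15  ]
[0.3132 0.175  0.15  ]<stdin>:14: RuntimeWarning: overflow encountered in scalar subtract
```

```bash
cat >> h.py <<'E'
from scipy.spatial.transform import Rotation as Ro
from bench import readout
np.set_printoptions(precision=4,suppress=True)
def Rt(yaw,s=1): # tool down, jaws along case y
    x=np.array([0,0,-1.]);y=s*np.array([-np.sin(yaw),np.cos(yaw),0]);return np.c_[x,y,np.cross(x,y)]
def go(*ps,yaw=None,s=-1):
    o=readout.observe();R=Ro.from_rotvec(o["tool_rot"]).as_matrix()
    T=R if yaw is None else Rt(yaw,s)
    print("turn",Ro.from_matrix(R.T@T).as_rotvec())
    for p in ps: print("shift",R.T@(np.array(p)-o["eef_pos"]),"for",p)
E
python3 - <<'E'
from h import *
print(Ro.from_rotvec(readout.observe()["tool_rot"]).as_matrix())
for s in(1,-1): go((.455,.04,.29),(.455,.04,.235),yaw=.11,s=s)
for n,uv in dict(y1=(189,194),y2=(135,256),p1=(140,183),p2=(108,239)).items(): print(n,plane("top",uv,.116))
E
```

```text
[[-0.0006  0.302  -0.9533]
 [ 0.0015 -0.9533 -0.302 ]
 [-1.     -0.0016  0.0001]]
turn [-2.9448 -0.0023  0.0004]
shift [-0.0673 -0.5753 -0.4458] for (0.455, 0.04, 0.29)
shift [-0.0123 -0.5752 -0.4458] for (0.455, 0.04, 0.235)
turn [0.1968 0.0003 0.0016]
shift [-0.0673 -0.5753 -0.4458] for (0.455, 0.04, 0.29)
shift [-0.0123 -0.5752 -0.4458] for (0.455, 0.04, 0.235)
y1 [0.6083 0.2179 0.116 ]
y2 [0.4643 0.3429 0.116 ]
p1 [0.641  0.3363 0.116 ]
p2 [0.5072 0.4072 0.116 ]
```

Emit:
{"fn": "jog_arm", "kwargs": {"motion": [[[0, 0, 0, -0.05, -0.03, -0.02, 0], [0.197, 0, 0, -0.067, -0.575, -0.446, 0], [0.197, 0, 0, -0.067, -0.575, -0.446, 0], [0.197, 0, 0, -0.067, -0.575, -0.446, 0], [0.197, 0, 0, -0.067, -0.575, -0.446, 0], [0.197, 0, 0, -0.067, -0.575, -0.446, 0], [0.197, 0, 0, -0.067, -0.575, -0.446, 0], [0.197, 0, 0, -0.067, -0.575, -0.446, 0], [0.197, 0, 0, -0.067, -0.575, -0.446, 0], [0.197, 0, 0, -0.067, -0.575, -0.446, 0], [0.197, 0, 0, -0.067, -0.575, -0.446, 0], [0.197, 0, 0, -0.067, -0.575, -0.446, 0], [0.197, 0, 0, -0.067, -0.575, -0.446, 0], [0.197, 0, 0, -0.067, -0.575, -0.446, 0], [0.197, 0, 0, -0.067, -0.575, -0.446, 0], [0.197, 0, 0, -0.067, -0.575, -0.446, 0], [0.197, 0, 0, -0.067, -0.575, -0.446, 0], [0.197, 0, 0, -0.067, -0.575, -0.446, 0], [0.197, 0, 0, -0.067, -0.575, -0.446, 0]]]}}

```text
t: 2.0
eef_pos: [0.455, 0.0376, 0.2894]
tool_rot: [2.166, 0.115, -2.167]
ft_force: [-0.4, -0.2, 0.1]
gripper_width: 0.009
```

```bash
python3 - <<'E'
from h import *
import cv2
a=cams.camera("scene")[60:270,180:460,::-1]
cv2.imwrite("pics/s1.png",cv2.resize(a,None,fx=2.5,fy=2.5,interpolation=cv2.INTER_CUBIC))
o=readout.observe();print(o["t"],o["eef_pos"],o["gripper_width"])
go((.455,.04,.235),(.57,.052,.235),yaw=.11)
E
```

```text
2.05 [0.4551 0.0378 0.2895] 0.0053161347710315296
turn [-0.0029  0.0004 -0.0006]
shift [ 0.0545 -0.0022 -0.0002] for (0.455, 0.04, 0.235)
shift [ 0.0545 -0.0019 -0.1158] for (0.57, 0.052, 0.235)
```

View pics/s1.png

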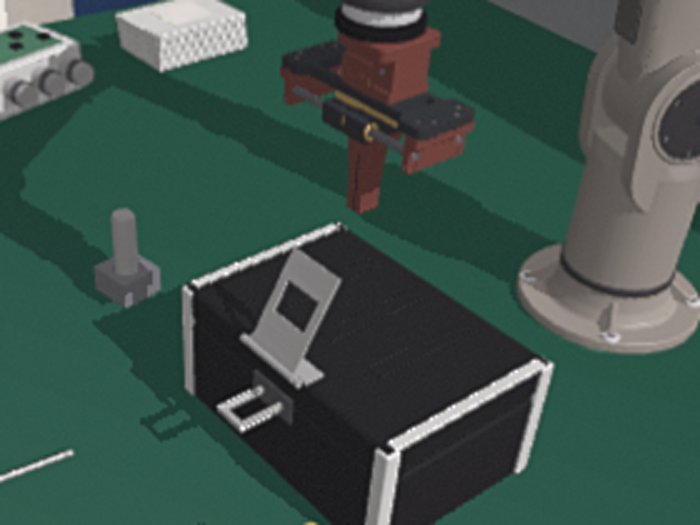

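The closed fingers are just behind the hasp's end (crop ~(362,200); hasp end at (318,265)). I'll lower and push it over.

Emit:
{"fn": "jog_arm", "kwargs": {"motion": [[[0, 0, 0, 0.03, 0, 0, 0], [0, 0, 0, 0.055, 0, 0, 0], [0, 0, 0, 0.055, 0, -0.02, 0], [0, 0, 0, 0.055, 0, -0.035, 0], [0, 0, 0, 0.055, 0, -0.05, 0], [0, 0, 0, 0.055, 0, -0.065, 0], [0, 0, 0, 0.055, 0, -0.078, 0], [0, 0, 0, 0.055, 0, -0.09, 0], [0, 0, 0, 0.055, 0, -0.1, 0], [0, 0, 0, 0.055, 0, -0.11, 0], [0, 0, 0, 0.055, 0, -0.118, 0], [0, 0, 0, 0.055, 0, -0.118, 0], [0, 0, 0, 0.0, 0, -0.118, 0], [0, 0, 0, -0.02, 0, -0.1, 0], [0, 0, 0, -0.02, 0.03, -0.1, 0]]]}}

```text
t: 3.55
eef_pos: [0.5582, 0.0256, 0.3145]
tool_rot: [2.169, 0.129, -2.154]
ft_force: [1.1, 0.4, 0.3]
gripper_width: 0.007
```

```bash
python3 - <<'E'
from h import *
import cv2
s=cams.camera("scene")[:,:,::-1];t=cams.camera("top")[:,:,::-1]
cv2.imwrite("pics/s2f.png",s);cv2.imwrite("pics/t2f.png",t)
f=lambda i,x,y:cv2.resize(i[y:y+100,x:x+100],(400,400),interpolation=cv2.INTER_CUBIC)
cv2.imwrite("pics/s2.png",np.hstack([f(s,235,150),f(t,210,150)]))
o=readout.observe();print(o["t"],o["eef_pos"],o["gripper_width"])
go((.5575,.3205,.18),(.5575,.3205,.084),yaw=.11)
E
```

```text
3.65 [0.5583 0.0164 0.3106] 0.004062190371212019
turn [-0.0053 -0.0014 -0.0028]
shift [ 0.1298 -0.3029 -0.0307] for (0.5575, 0.3205, 0.18)
shift [ 0.2258 -0.3032 -0.0306] for (0.5575, 0.3205, 0.084)
```

View pics/s2.png

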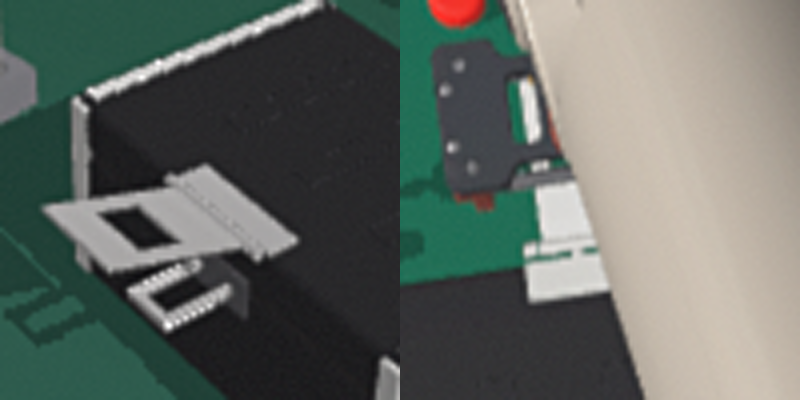

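The hasp has gone past upright and is falling (crop strap at (150,225)). Next I go above the pin with a 50 mm opening.

Emit:
{"fn": "jog_arm", "kwargs": {"motion": [[[-0.005, 0, 0, 0.0, -0.05, -0.005, 0.05], [-0.005, 0, 0, 0.02, -0.1, -0.01, 0.05], [-0.005, 0, 0, 0.04, -0.15, -0.016, 0.05], [-0.005, 0, 0, 0.06, -0.2, -0.02, 0.05], [-0.005, 0, 0, 0.09, -0.25, -0.026, 0.05], [-0.005, 0, 0, 0.13, -0.303, -0.031, 0.05], [-0.005, 0, 0, 0.13, -0.303, -0.031, 0.05], [-0.005, 0, 0, 0.13, -0.303, -0.031, 0.05], [-0.005, 0, 0, 0.13, -0.303, -0.031, 0.05]]]}}

```text
t: 4.55
eef_pos: [0.5546, 0.3255, 0.1786]
tool_rot: [2.159, 0.125, -2.163]
ft_force: [0.4, -0.3, 0.5]
gripper_width: 0.573
```

```bash
python3 - <<'E'
from h import *
import cv2
s=cams.camera("scene")[:,:,::-1];t=cams.camera("top")[:,:,::-1]
cv2.imwrite("pics/s3f.png",s);cv2.imwrite("pics/t3f.png",t)
f=lambda i,x,y:cv2.resize(i[y:y+100,x:x+100],(400,400),interpolation=cv2.INTER_CUBIC)
cv2.imwrite("pics/s3.png",np.vstack([np.hstack([f(s,300,235),f(s,235,150)]),np.hstack([f(t,110,150),f(t,210,150)])])[:600+200])
o=readout.observe();print(o["t"],o["eef_pos"],o["gripper_width"])
go((.5575,.3205,.18),(.5575,.3205,.084),yaw=.11)
E
python3 -c "
import cv2;a=cv2.imread('pics/s3.png');cv2.imwrite('pics/s3.png',cv2.resize(a,(600,600)))"
```

```text
4.65 [0.5563 0.3239 0.1801] 0.5681434586983132
turn [ 0.0031 -0.0007 -0.0007]
shift [ 0.0001  0.0035 -0.0008] for (0.5575, 0.3205, 0.18)
shift [ 0.0961  0.0034 -0.0007] for (0.5575, 0.3205, 0.084)
```

View pics/s3.png

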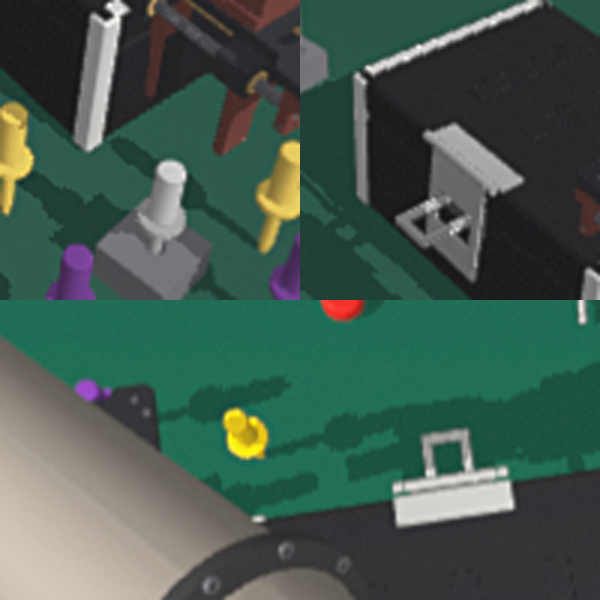

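The hasp is shut with the staple through its slot (crop (450,215)), and the pin is untouched at (167,200). I'll descend and grip.

Emit:
{"fn": "jog_arm", "kwargs": {"motion": [[[0.003, 0, 0, 0.03, 0.003, -0.001, 0.05], [0.003, 0, 0, 0.06, 0.003, -0.001, 0.05], [0.003, 0, 0, 0.085, 0.003, -0.001, 0.05], [0.003, 0, 0, 0.098, 0.003, -0.001, 0.05], [0.003, 0, 0, 0.098, 0.003, -0.001, 0.05], [0.003, 0, 0, 0.098, 0.003, -0.001, 0.005], [0.003, 0, 0, 0.098, 0.003, -0.001, 0.005], [0.003, 0, 0, 0.098, 0.003, -0.001, 0.005], [0.003, 0, 0, 0.098, 0.003, -0.001, 0.005], [0.003, 0, 0, 0.098, 0.003, -0.001, 0.005], [0.003, 0, 0, 0.098, 0.003, -0.001, 0.005]]], "squeeze": 30}}

```text
t: 5.75
eef_pos: [0.5575, 0.3226, 0.0824]
tool_rot: [2.165, 0.122, -2.163]
ft_force: [0.4, 0.2, 4.4]
gripper_width: 0.224
```

Emit:
{"fn": "jog_arm", "kwargs": {"motion": [[[0, 0, 0, -0.03, 0, 0, 0.005], [0, 0, 0, -0.07, 0, 0, 0.005], [0, 0, 0, -0.115, 0, 0, 0.005], [0, 0, 0, -0.16, 0, 0, 0.005], [0, 0, 0, -0.16, 0, 0, 0.005], [0, 0, 0, -0.16, 0, 0, 0.005]]]}}

```text
t: 6.35
eef_pos: [0.5572, 0.3222, 0.2423]
tool_rot: [2.166, 0.121, -2.163]
ft_force: [-0.5, -0.4, -1.8]
gripper_width: 0.219
```

```bash
python3 - <<'E'
from h import *
t=cv2.imread("pics/t3f.png")
p=t[186:216,244:276];g=cv2.cvtColor(p,cv2.COLOR_BGR2GRAY)
for r in g: print(" ".join("%3d"%v for v in r))
print("proj eye top",proj("top",[(.584,.05,.108)]),"scene",proj("scene",[(.584,.05,.108)]))
o=readout.observe();print(o["t"],o["eef_pos"],o["gripper_width"],o["ft_force"])
E
```

```text
66  64  60  64  65  67  64  64  64  61  66  66  65  61  64  66  64  64  67  65  66  63  63  65  66  65  66  63  64  65  66  65
 62  67  65  65  65  64  63  64  68  64  66  65  64  66  65  64  66  65  64  66  65  66  65  66  66  65  65  66  62  63  64  65
 67  67  64  64  64  64  64  63  65  64  64  64  64  64  63  65  63  65  63  64  65  63  66  65  65  65  64  63  65  66  65  65
 65  65  65  64  65  65  63  63  66  65  65  64  66  64  66  65  62  66  65  63  64  64  66  66  61  66  65  67  65  65  67  65
 66  65  65  65  65  63  67  67  65  64  65  66  63  65  63  64  64  64  63  64  65  63  66  65  65  66  63  63  64  65  63  64
 64  66  63  64  65  64  64  65  64  62  66  64  63  65  64  62  62  62  61  62  63  63  61  62  63  66  66  64  66  63  66  65
 62  66  66  65  65  64  65  63  63  63  62  62  60  63  61  63  65  69  70  69  75  81  65  64  65  64  62  65  66  66  63  65
 65  66  65  65  63  65  64  63  63  65  68  68  69  72  81  92 107 127 131 124 128 136  85  63  63  65  65  65  64  62  65  64
 67  64  67  66  64  63  71  83  88 105 125 128 124 123 133 137 149 166 169 1
[... 2174 characters left out ...]
 145 137 130 141 150 162 162 171 181 183 193 190 197
171 215 223 220 218 202 192 182 178 175 168 155 144 137 139 146 151 152 161 172 174 182 189 192 202 204 214 216 217 216 216 215
147 166 168 171 169 151 138 130 135 145 149 159 172 172 180 190 190 193 201 212 215 216 215 215 215 213 215 214 214 213 213 214
102 106 120 143 157 159 166 172 179 189 190 200 210 212 213 213 214 213 211 213 213 212 213 214 212 210 211 212 211 212 213 213
158 165 175 187 198 201 209 212 212 212 211 211 214 212 212 212 212 210 211 210 211 210 211 212 211 211 211 213 213 213 213 213
proj eye top [[259.0324 201.5844]] scene [[278.0101 221.6255]]
6.35 [0.5572 0.3222 0.2423] 0.2192131164336077 [-0.5019 -0.3743 -1.8375]
```

```bash
python3 - <<'E'
from h import *
f=plane("top",(258.1,193.7),.108);e=f-.019*np.array([np.cos(.11),np.sin(.11),0]);print(f,e,plane("top",(258.6,199),.108))
print(proj("top",[e]),proj("scene",[e]))
s=cams.camera("scene")[:,:,::-1];cv2.imwrite("pics/s4f.png",s)
o=readout.observe();x,y,_=o["eef_pos"]
c=proj("scene",[(x,y,.16)])[0].astype(int);print(c)
a=s[c[1]-70:c[1]+50,c[0]-70:c[0]+70];cv2.imwrite("pics/s4.png",cv2.resize(a,None,fx=4,fy=4,interpolation=cv2.INTER_CUBIC))
for h in(.165,.225,.231): print(h,proj("scene",[(x,y,h)])[0]-c+70)
E
```

```text
[0.6038 0.0516 0.108 ] [0.5849 0.0495 0.108 ] [0.5905 0.0508 0.108 ]
[[259.2137 201.2073]] [[277.5909 221.6386]]
[360 277]
0.165 [71.0988 69.2087]
0.225 [75.9178 48.1459]
0.231 [76.4271 45.916 ]
```

View pics/s4.png

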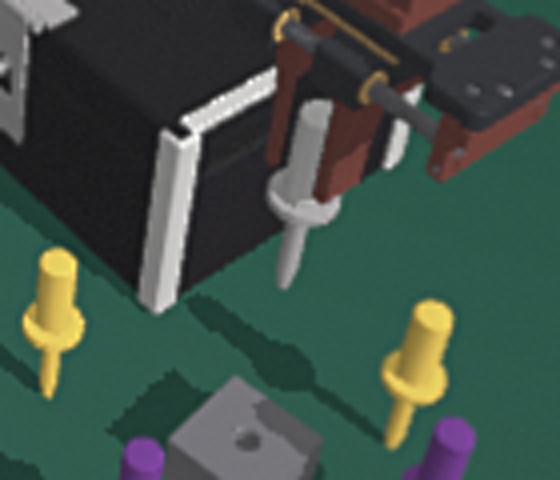

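```bash
python3 - <<'E'
from h import *
b=np.array([290,207])
for uv,z in(((71.2,71.4),.165),((75.9,50.6),.228)): print(plane("scene",b+uv,z))
# hole/bench checks: block top hole
print("hole",plane("scene",b+np.array([247,439])/4,.035))
# tip pixels
s=cv2.imread("pics/s4f.png");g=cv2.cvtColor(s,cv2.COLOR_BGR2GRAY)[262:284,354:372]
for r in g: print(" ".join("%3d"%v for v in r))
go((.585,.0495,.24),yaw=.11)
E
```

```text
[0.5599 0.326  0.165 ]
[0.5628 0.3283 0.228 ]
hole [0.5596 0.3242 0.035 ]
 36  39  37  38  34  34  49  78 114 132 139 145 150 154 158 163 165 164
 39  38  36  36  38  33  38  75 100 115 137 147 148 129 118 112  90  87
 38  37  37  38  32  37  47  79 101 122 146 158 138  83  74  75  70  71
 36  37  34  38  43  58  78  97 106 129 151 161 117  72  71  74  73  75
 37  37  40  59  75  75  80  98 112 136 156 162  95  71  74  75  74  74
 37  44  56  75  76  74  80 100 118 142 160 162  83  69  75  75  75  75
 59  76  75  76  75  75  87 102 125 147 161 142  77  70  75  74  76  76
 76  77  76  75  74  77  95 107 129 152 164 135  77  73  75  74  74  76
 76  78  74  75  74  78  97 112 136 157 163 101  70  73  75  75  74  74
 75  73  75  76  75  81 101 117 142 161 162  91  71  74  76  75  77  75
 74  76  75  74  78  86 104 124 149 162 141  78  69  74  74  74  74  74
 76  74  74  73  76  89 106 129 153 164 134  77  71  74  74  76  75  75
 76  77  76  75  75  93 111 137 157 161 102  70  74  74  75  75  76  73
 75  77  75  74  76  94 116 143 158 139  80  71  73  76  74  75  75  75
 76  76  77  76  78  94 120 148 157 101  73  72  75  74  75  76  74  74
 77  75  76  74  78  94 122 149 134  79  73  73  75  76  75  75  75  75
 76  77  75  76  76  92 127 145 100  74  74  75  76  74  75  75  74  76
 77  76  77  75  74  78  91  97  75  74  75  76  77  76  76  76  75  75
 77  75  77  75  77  73  75  75  75  75  77  76  77  75  75  76  76  76
 76  76  76  77  76  77  76  76  76  76  77  76  75  77  76  75  77  76
 77  76  75  77  76  77  75  75  75  76  75  76  75  76  78  75  77  76
 77  78  76  77  76  75  76  76  75  77  77  76  76  75  76  76  75  76
turn [ 0.0017  0.0013 -0.0011]
shift [0.0009 0.2735 0.002 ] for (0.585, 0.0495, 0.24)
```

Emit:
{"fn": "jog_arm", "kwargs": {"motion": [[[0, 0, 0, 0, 0.04, 0, 0.005], [0, 0, 0, 0, 0.085, 0.001, 0.005], [0, 0, 0, 0, 0.13, 0.001, 0.005], [0, 0, 0, 0, 0.175, 0.002, 0.005], [0, 0, 0, 0, 0.215, 0.002, 0.005], [0, 0, 0, 0, 0.25, 0.003, 0.005], [0, 0, 0, 0, 0.275, 0.003, 0.005], [0, 0, 0, 0, 0.275, 0.003, 0.005], [0, 0, 0, 0.02, 0.275, 0.003, 0.005], [0, 0, 0, 0.038, 0.275, 0.003, 0.005], [0, 0, 0, 0.038, 0.275, 0.003, 0.005], [0, 0, 0, 0.038, 0.275, 0.003, 0.005]]]}}

```text
t: 7.6
eef_pos: [0.5839, 0.0492, 0.2026]
tool_rot: [2.161, 0.123, -2.166]
ft_force: [-0.3, 0.1, -0.9]
gripper_width: 0.224
```

```bash
python3 - <<'E'
from h import *
s=cams.camera("scene")[:,:,::-1];cv2.imwrite("pics/s5f.png",s)
t=cams.camera("top")[:,:,::-1];cv2.imwrite("pics/t5f.png",t)
cv2.imwrite("pics/s5.png",np.hstack([cv2.resize(s[180:250,240:320],None,fx=6,fy=6,interpolation=cv2.INTER_CUBIC),cv2.resize(t[160:230,210:260],None,fx=6,fy=6,interpolation=cv2.INTER_CUBIC)]))
o=readout.observe();print(o["t"],o["eef_pos"],o["gripper_width"],o["ft_force"])
go((.584,.048,.2),yaw=.11)
E
```

```text
7.7 [0.585  0.0492 0.2041] 0.2195300109590215 [ 0.1805  0.1298 -2.6635]
turn [ 0.0025 -0.0004  0.0003]
shift [0.0041 0.001  0.0011] for (0.584, 0.048, 0.2)
```

View pics/s5.png

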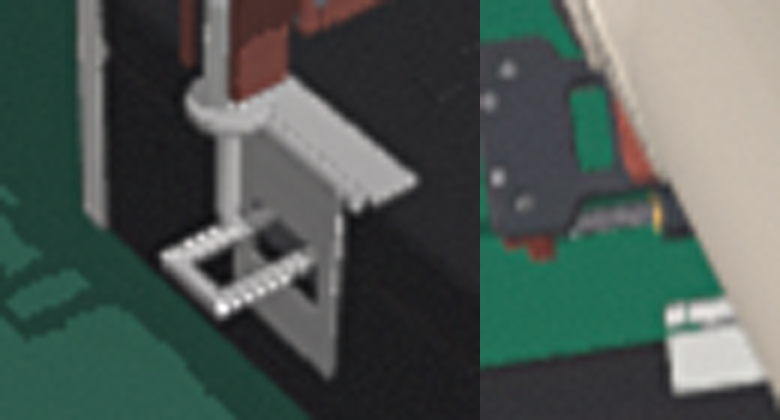

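```bash
python3 - <<'E'
from h import *
k=lambda a,b:(240+a/6-.4,180+b/6-.4)
print("tip",plane("scene",k(230,227),.1267))
a,b=plane("scene",k(162,257),.108),plane("scene",k(222,310),.108)
print(a,b,np.linalg.norm(a-b),"eye",(a+b)/2-.019*np.array([np.cos(.11),np.sin(.11),0]))
g=cv2.cvtColor(cv2.imread("pics/s5f.png"),cv2.COLOR_BGR2GRAY)[200:236,264:296]
for r in g: print(" ".join("%3d"%v for v in r))
E
```

```text
tip [0.5872 0.0546 0.1267]
[0.6098 0.0387 0.108 ] [0.6044 0.0779 0.108 ] 0.0396389545116625 eye [0.5882 0.0562 0.108 ]
 29  28  29  28  27  30  28  39  75 119 132 153 170 175 177 178 178 180 169 167 155 162 169 158 169 169 168 168 168 169 170 174
 28  27  29  29  28  29  26  25  39  77 103 135 149 153 156 161 162 163 139 119 128 148 165 155 160 168 169 168 169 167 168 169
 29  32  29  28  32  28  33  29  26  37  49  75 118 127 135 136 117 113 104  92 105 126 146 160 172 157 167 169 169 167 168 168
 27  28  27  29  29  29  30  28  29  29  24  39 104 134 154 160 108 100 101  99  99 104 121 142 162 168 164 166 170 168 168 168
 30  29  24  26  29  29  29  26  29  29  24  37 103 137 161 168 110  98 102 103 101 101 100 115 141 157 167 157 166 168 167 167
 30  30  27  29  28  28  28  31  27  26  25  37 105 140 160 167 110 100 102 104 104 102  99  97 111 134 154 164 168 156 166 169
 28  28  29  28  29  26  29  30  29  29  24  37 105 141 163 166 109  99 102 103 104 103 102 100  98 110 131 150 165 154 159 165
 29  29  28  27  29  29  30  29  29  27  24  38 106 142 164 167 110  99 101 102 102 1
[... 2926 characters left out ...]
 130 108 102 100  99 100 102 104 106 112  96  73 100 105 108
 52  54  56  53  53  54  55  53  36  34  62 110 220 255 141 115  56  46  71 100 104 102 101 102 102 103 107 112 109 105 104 109
 53  52  52  54  53  54  55  53  52  37  32  65 135 137  64  35  21  22  39  75 103 105 102 102 102 101 103 105 104 103 105 109
 53  52  55  52  53  54  55  54  54  51  36  31  54  42  24  22  26  26  26  41  75 104 106 102 100 102 100 102 101 101 104 110
 57  51  51  54  54  53  53  54  54  54  53  39  25  22  23  28  28  26  28  25  37  74 103 105 102 102 101 102 102 102 104 111
 73  58  53  51  54  54  55  55  53  54  55  52  41  30  26  31  29  30  28  28  27  39  74 102 105 102 101 101 100 101 104 109
```

In the scene view the tip is within about 2 mm of the staple's centre, against 7 mm of play. I'll lower it and watch the force.

Emit:
{"fn": "jog_arm", "kwargs": {"motion": [[[0, 0, 0, 0.01, -0.001, 0, 0.005], [0, 0, 0, 0.02, -0.001, 0, 0.005], [0, 0, 0, 0.03, -0.001, 0, 0.005], [0, 0, 0, 0.043, -0.001, 0, 0.005], [0, 0, 0, 0.056, -0.001, 0, 0.005], [0, 0, 0, 0.066, -0.001, 0, 0.005], [0, 0, 0, 0.072, -0.001, 0, 0.005], [0, 0, 0, 0.072, -0.001, 0, 0.005], [0, 0, 0, 0.072, -0.001, 0, 0.005]]]}}

```text
t: 8.6
eef_pos: [0.5849, 0.0497, 0.1318]
tool_rot: [2.164, 0.121, -2.164]
ft_force: [-0.2, -0.3, -1.7]
gripper_width: 0.222
```

```bash
python3 - <<'E'
from h import *
s=cams.camera("scene")[:,:,::-1]
cv2.imwrite("pics/s6.png",cv2.resize(s[160:260,220:340],None,fx=5,fy=5,interpolation=cv2.INTER_CUBIC))
o=readout.observe();print(o["t"],o["eef_pos"],o["gripper_width"],o["ft_force"])
E
```

```text
8.65 [0.585  0.0497 0.1321] 0.22584600132343724 [ 0.4633 -0.6726 -0.6994]
```

View pics/s6.png

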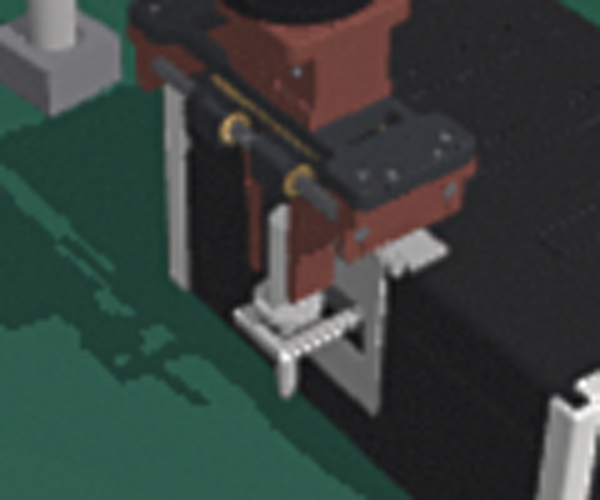

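The shank is through the loop: the tip shows below the bar at (288,390) and the collar is just above it. I'll lower the last few millimetres.

Emit:
{"fn": "jog_arm", "kwargs": {"motion": [[[0, 0, 0, 0.003, 0, 0, 0.005], [0, 0, 0, 0.005, 0, 0, 0.005], [0, 0, 0, 0.0065, 0, 0, 0.005], [0, 0, 0, 0.0065, 0, 0, 0.005]]]}}

```text
t: 9.05
eef_pos: [0.5848, 0.0495, 0.126]
tool_rot: [2.164, 0.12, -2.163]
ft_force: [-2.5, -1.3, 5.0]
gripper_width: 0.223
```

Contact at about 5 N. I'll open to 45 mm slowly, wait, then withdraw straight up.

Emit:
{"fn": "jog_arm", "kwargs": {"motion": [[[0, 0, 0, 0, 0, 0, 0.025], [0, 0, 0, 0, 0, 0, 0.035], [0, 0, 0, 0, 0, 0, 0.045], [0, 0, 0, 0, 0, 0, 0.045], [0, 0, 0, 0, 0, 0, 0.045], [0, 0, 0, -0.02, 0, 0, 0.045], [0, 0, 0, -0.05, 0, 0, 0.045], [0, 0, 0, -0.09, 0, 0, 0.045], [0, 0, 0, -0.13, 0, 0, 0.045], [0, 0, 0, -0.17, 0, 0, 0.045], [0, 0, 0, -0.17, 0.05, 0, 0.045], [0, 0, 0, -0.17, 0.1, 0, 0.045], [0, 0, 0, -0.17, 0.15, 0, 0.045], [0, 0, 0, -0.17, 0.2, 0, 0.045], [0, 0, 0, -0.17, 0.2, 0, 0.045]]]}}

```text
t: 10.55
eef_pos: [0.6061, -0.1592, 0.2942]
tool_rot: [2.167, 0.103, -2.17]
ft_force: [0.1, -0.2, -0.6]
gripper_width: 0.511
```

```bash
python3 - <<'E'
from h import *
s=cams.camera("scene")[:,:,::-1];t=cams.camera("top")[:,:,::-1]
cv2.imwrite("pics/s7.png",np.hstack([cv2.resize(s[130:250,210:330],(480,480),interpolation=cv2.INTER_CUBIC),cv2.resize(t[160:260,225:290],(312,480),interpolation=cv2.INTER_CUBIC)]))
o=readout.observe();print(o["t"],o["eef_pos"],o["gripper_width"],o["ft_force"])
E
```

```text
10.65 [ 0.6067 -0.1505  0.2947] 0.5156337498709056 [-0.3999  0.594  -0.6256]
```

View pics/s7.png

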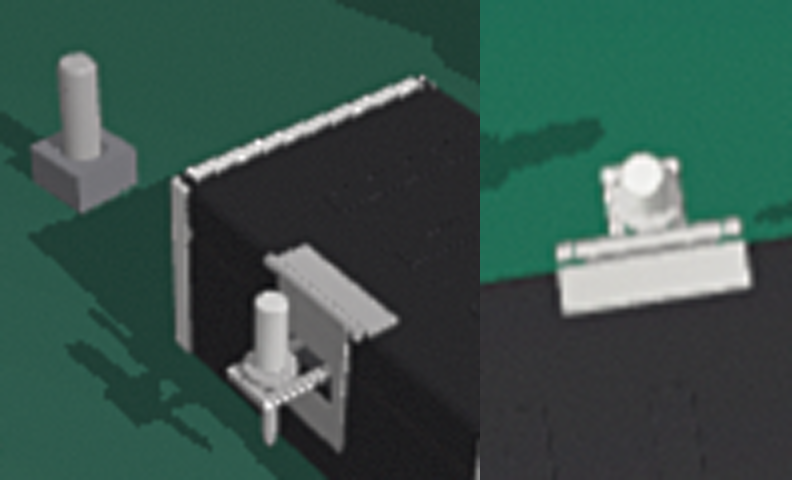

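The pin stands upright with its collar on the staple (crop (270,370)) and its tip below at (270,435). The hasp is shut, the dowel is still in its block at (80,110), and the gripper is clear.

```bash
python3 -c "
from bench import manip;print(manip.finish_job())"
```

```text
the job is handed in; nothing more can be done
None
```

The case is ready for shipping, and I handed the job in at about 10.7 s, well under the 51 s limit.

- **Hasp:** I pushed it past upright with closed fingers. It fell shut, and the staple came through its slot.
- **Pin:** I took the grey collared pin from its block and lowered it through the staple's loop until it touched at about 5 N. I then let go and backed off.

**Last checks:** the final scene and top pictures show the pin upright with its collar on the staple and its tip below it, and the hasp shut. They also show the dowel still in its block, with the gripper well clear. I never went near the purple and yellow look-alikes, but they are outside the last crops, so I did not check them again at the end.

**Disagreement:** the two cameras differed by about 3 mm in x and 7 mm in y on the staple's position. I trusted the tip and staple as seen together in one picture, which put them within about 2 mm of each other, against 7 mm of play.

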